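# Drop the biofilm carriers through the gated hopper and hold the gate open at its mark

## Robot

A 6-joint arm with a two-finger parallel gripper is mounted at the origin on a cart in front of the work surface, level with it; the furniture and walls round the work are solid. World frame = base frame: x ahead of the robot, y to its left, z up, the work surface at z = 0. Lengths are in mm, angles in degrees, forces in N, time in s.
With the tool pointing down it reaches from about 350 to 850 mm from the base axis. Payload 8.1 kg.
Tool frame: the origin (TCP) lies at the very end of the fingers, on their centre line; the grasp point (between the pads) lies 19 mm behind it; z points along the fingers, y is the direction in which the jaws open and shut (so a half turn about z gives the same grasp; the last joint's range is limited). The gripper opens to 85 mm and grips with 20 to 120 N. Pads are 22 mm wide; open, the fingers measure 114 mm over their backs; the gripper's body (76 mm by 85 mm) begins 54 mm behind the grasp point. The pads swing forward as they close: fully open they stand 13 mm farther back than shut.
Start: joints at [-69.924, 7.471, 85.268, -0, 87.261, -4.893], TCP at [253.301, -543.915, 231.292] pointing down, gripper open.
Joint ranges: [-169.43, 169.43], [-51.17, 129.36], [1.28, 143.12], [-76.62, 256.62], [0, 156.53], [-152.29, 152.29]. Speed limits (degrees/s): [136.94, 136.94, 159.86, 180, 180, 180].

## Interface

Orientations are given as [roll, pitch, yaw] about the fixed x, y, z axes, in that order (R = Rz(yaw) Ry(pitch) Rx(roll)).
In Python, from bench import r gives the robot as it stands.
- The arm moves only by the shell command python3 -m crank 'ROWS' [OPENING] [FORCE]. ROWS is JSON, a list that holds one entry, the list of rows, each a list of 6 numbers: the shift along the tool's x, y, z in m, then the turn, a rotation vector about the tool's x, y, z in rad. A call has 1 to 10 rows; each row is the pose to reach, as a shift and turn from the pose measured when the call began, along the tool's axes at that moment; what a row does not reach only later rows make up. A row lasts 1/8 s, in which the tool goes at most 62.5 mm and 10.7 degrees, less where a joint would pass 70% of its speed; a pose out of reach is approached as far as the arm can. A call with a gripper value outside its range is refused whole. OPENING is the closure, from 0 (fully open) to 1 (shut), set as the call begins (- or left out, the last holds). The fingers move at their own pace and stop on an object; FORCE is the grip in N (left out, the last holds). Time passes only in rows, so rows that repeat a pose let the fingers close. It gives the time, the measured TCP pose, the force and the opening at its end, in the units of the state.
- r.sense(): the state, without advancing time (a new reading comes with each control period).
- r.snapshot(name): name is "scene" or "top" or "wrist"; returns (picture, depth): 420x560x3 uint8, blue, green, red; 420x560 float32, mm along the optical axis (not along the pixel's ray), 0 where there is no reading.
- r.get_calibration(name): a dict with "mtx" (3x3 intrinsics, pixels), "cam_to_world" (4x4, takes a point from camera to world coordinates). Camera axes: x right, y down, z forward; pixel columns grow to the right and rows downward; lengths in mm; the calibration is good to about 2 mm. A picture is of the moment at which its call begins: read the wrist's pose just before it. get_calibration takes no time and is no camera call; for the wrist camera it gives the pose at the moment of the call.
- r.hand_in(): hands the job in, once; it reports no verdict.
Trained networks look in the newest picture that a camera, given by its name, has taken for a name from the list of things; names that differ only in an ending like _2 or _b are one class to them, and where a whole thing is asked for, a point or a joint stands for the part that bears it (a point fixed in the world has none). Each returns a list of dicts, best first, with "conf" (0 to 1); they miss things now and then, are a little off and sometimes report something else, mostly with a low value. They report only what shows in the picture. A call takes as long as a camera call.
- r.look_for(thing, camera): "extent" ([left, top, right, bottom] in pixels, round what is visible of it).
- r.landmark_of(thing, camera): "pixel" ([column, row] in pixels: a listed point, or the origin of a listed thing).
The state is a dict: "time": time; "joint_pos": joint angles; "qd": joint speeds; "joint_efforts": joint torques, N m; "tool_pos": TCP position; "tcp_rot": TCP orientation; "ft_force": force on the tool from outside, world axes, zero at the start; "wrist_torque": the same for the moment, N m; "finger_gap": finger opening in mm.
Only numpy, scipy, OpenCV 4.12 (cv2) and the standard library are available. Lean on these libraries where they do the work, as an engineer would, in place of code of your own. Each camera call takes 0.05 s, during which the arm holds its last target.

## Task

Tip all four blue biofilm carriers from the steel tray into the funnel hopper of the drop stand while its gate is still shut, and set the tray back down flat on the worktop. Then pull the gate's orange grip out until the white pointers stand level with the red marks on the rails, so that all the carriers drop into the small beaker underneath; the gate springs shut if let go and starts to close again if pulled past the marks, so keep it at the marks and finish while still holding it there, for me to check that the throat is clear. Leave the beaker standing in its place and do not push the timer or the bottle with the red cap about.

Things in the scene. Friction and masses are not known exactly. Their poses are not given: they have to be found in the camera images.
- drop_stand: Fixed stand: foot plate 211 x 120 x 8 mm, posts, two dark steel rails (top 109 mm high, from 142 mm in front of the origin to 115 mm behind, 104 mm wide over both), a slide gate between them, a round steel funnel above. Origin: on the worktop under the funnel's axis; x points away from the grip (the gate is pulled out along -x), z up.
- hopper_mouth (a point): Centre of the funnel's rim, 165 mm above the worktop. Rim 124 mm outside, about 118 mm inside; it narrows to a 50 mm throat that ends on the gate plate 61 mm below the rim. Axes as drop_stand. The edge of an overhead shelf runs along y at world x = 0.77 m, 0.39 m above the worktop: keep wrist and gripper in front of it.
- gate_travel (a joint): Travel of the slide gate, m: 0 shut (its spring keeps it there), 0.058 with the white pointers level with the red marks and the 52 mm port of the plate under the throat, 0.075 at the end stop. The spring pulls back with 3.3 N at 0 and 9.7 N at the mark.
- gate: The slide gate with its upright orange grip: grip 28 mm along the pull, 16 mm across it, 44 mm tall. Origin: centre of the grip's foot, 106.5 mm above the worktop, 88 mm in front of the funnel's axis when shut. Axes as drop_stand; it moves with the gate. Round it the slide and rails stay below 112 mm; the funnel's rim is 62 mm in radius and 167 mm high.
- red_mark (a point): Red line on the top of the left guide rail, 126 mm in front of the funnel's axis, 109 mm above the worktop (its twin is on the right rail). The white pointer of the slide is 68 mm in front of the funnel's axis with the gate shut, 58 mm short of this.
- beaker: Small clear plastic beaker, 71 mm across the rim, 71 mm tall, loose, standing on the stand's foot plate under the funnel. Origin: centre of its underside, 8 mm above the worktop.
- tray: Loose steel sample tray, 0.13 to 0.21 kg, like a small dustpan: pan 150 mm long (x -75 to +75), 76 mm wide, floor 2 mm, side walls 22 mm and back wall 26 mm high, open at the +x end, where the pieces slide out; grey bar handle behind the back wall. Origin: centre of the pan's underside; x points to the open end, z up.
- tray_lip (a point): Middle of the tray's open edge, on the floor, 75 mm ahead of the tray's origin. Axes as tray.
- tray_handle (a point): Middle of the tray's bar handle, 112 mm behind the tray's origin and 40 mm above its underside: bar 72 mm long along the tray's x, 14 mm wide, 18 mm tall (31 to 49 mm up). Axes as tray. Best gripped from above across its 14 mm; a post joins its front end to the back wall.
- carrier_0: Blue moulded biofilm carrier, a little spoked wheel 16 mm across and 10 mm thick, 10 g, slippery plastic (friction on the steel about 0.3), lying flat in the tray at the start. Origin: centre of one flat face, its z axis along the wheel's axle.
- carrier_1: Blue moulded biofilm carrier, a little spoked wheel 16 mm across and 10 mm thick, 10 g, slippery plastic (friction on the steel about 0.3), lying flat in the tray at the start. Origin: centre of one flat face, its z axis along the wheel's axle.
- carrier_2: Blue moulded biofilm carrier, a little spoked wheel 16 mm across and 10 mm thick, 10 g, slippery plastic (friction on the steel about 0.3), lying flat in the tray at the start. Origin: centre of one flat face, its z axis along the wheel's axle.
- carrier_3: Blue moulded biofilm carrier, a little spoked wheel 16 mm across and 10 mm thick, 10 g, slippery plastic (friction on the steel about 0.3), lying flat in the tray at the start. Origin: centre of one flat face, its z axis along the wheel's axle.
- timer: Bystander: white laboratory timer, 54 x 66 x 22 mm, lying on the worktop to the right. Origin: centre of its underside.
- cal_red: Bystander: white plastic bottle with a red cap, 45 mm across, 83 mm tall, standing to the right of the stand. Origin: centre of its underside.

How it is judged:
By the outcome, as a careful person would: the job done as asked, in the order asked, and still so for the second after the job is handed in, while the arm keeps its last pose, push and grip.
It also fails if it takes over 69 s, if anything falls off the work surface, if the arm or the gripper's body presses on something with over 40 N, if the wrist force passes 120 N, or if a joint passes its speed limit or range.

## Working session

There is one attempt and no reset: what is moved stays moved. The work goes in short steps, Python scripts to look and compute and a shell command to move; the robot and the scene stay as the last step left them, time stands still between calls to the robot, and variables do not carry over. Pictures are saved under pics/ and viewed, and the job is handed in when it is done.

```bash
ls; mkdir -p pics
cat > h.py <<'E'
import numpy as np, cv2
from scipy.spatial.transform import Rotation as R
from bench import r
def snap(cam,name):
    c=r.get_calibration(cam); p,d=r.snapshot(cam); cv2.imwrite('pics/'+name,p); return p,d,c
def px2w(u,v,z,c):
    K=np.array(c['mtx']);T=np.array(c['cam_to_world'])
    p=np.linalg.inv(K)@[u,v,1]*z
    return T[:3,:3]@p+T[:3,3]
def ray_z(u,v,zw,c):
    K=np.array(c['mtx']);T=np.array(c['cam_to_world'])
    d=T[:3,:3]@np.linalg.inv(K)@[u,v,1]; o=T[:3,3]
    return o+d*(zw-o[2])/d[2]
def w2px(p,c):
    K=np.array(c['mtx']);T=np.linalg.inv(np.array(c['cam_to_world']))
    q=K@(T[:3,:3]@np.array(p,float)+T[:3,3]); return q[:2]/q[2]
E
python3 - <<'E'
from h import *
np.set_printoptions(precision=1,suppress=True)
print(r.sense())
for cam in ('scene','top'):
    p,d,c=snap(cam,cam+'0.png')
    print(cam,np.array(c['cam_to_world']),np.array(c['mtx']))
    for t in ['tray','tray_lip','tray_handle','hopper_mouth','gate','red_mark','drop_stand','beaker','timer','cal_red','carrier_0']:
        l=r.landmark_of(t,cam)
        print(t,[(np.round(x['pixel'],1).tolist(),round(x['conf'],2)) for x in l[:5]])
print(r.sense()['time'])
E
```

```text
pics
{'time': 0.0, 'joint_pos': array([-69.9,   7.5,  85.3,   0. ,  87.3,  -4.9]), 'qd': array([-0. , -0.1,  0. , -0. , -0.1,  0.1]), 'joint_efforts': array([  0. , -56.9, -50.1,  -0. ,   0. ,   0. ]), 'tool_pos': array([ 253.1, -543.4,  230.2]), 'tcp_rot': array([-179.9,   -0. ,   25. ]), 'ft_force': array([ 0.2, -1. , -0.4]), 'wrist_torque': array([0., 0., 0.]), 'finger_gap': 85.67449148471597}
scene [[  -0.7   -0.3    0.6 -181.1]
 [  -0.7    0.3   -0.6  699.1]
 [   0.    -0.9   -0.4  578.5]
 [   0.     0.     0.     1. ]] [[381.    0.  278.9]
 [  0.  381.  205.7]
 [  0.    0.    1. ]]
tray [([297.0, 169.8], 0.69), ([238.9, 269.4], 0.62)]
tray_lip []
tray_handle [([195.8, 260.5], 0.59)]
hopper_mouth [([297.9, 169.5], 0.88)]
gate [([309.4, 193.3], 0.56)]
red_mark [([310.0, 202.3], 0.7)]
drop_stand [([291.0, 217.8], 0.76)]
beaker [([290.7, 208.2], 0.54), ([308.5, 193.4], 0.54)]
timer [([356.8, 216.3], 0.79)]
cal_red []
carrier_0 [([244.8, 263.6], 0.55), ([222.2, 265.1], 0.52)]
top [[   0.    -1.     0.2  306.7]
 [  -1.    -0.    -0.   -16. ]
 [   0.    -0.2   -1.  1414.6]
 [   0.     0.     0.     1. ]] [[476.7   0.  285.7]
 [  0.  476.7 211.4]
 [  0.    0.    1. ]]
tray [([217.5, 240.2], 0.57)]
tray_lip [([237.1, 245.5], 0.71)]
tray_handle [([180.9, 222.4], 0.77)]
hopper_mouth [([333.6, 187.4], 0.85)]
gate [([324.9, 220.8], 0.65), ([334.5, 185.0], 0.41)]
red_mark [([311.3, 232.1], 0.57)]
drop_stand [([325.6, 197.4], 0.82)]
beaker []
timer [([381.0, 252.8], 0.9)]
cal_red [([336.1, 188.5], 0.67), ([373.6, 172.5], 0.51), ([215.7, 238.3], 0.38)]
carrier_0 [([226.6, 230.3], 0.57), ([202.9, 236.6], 0.54), ([209.4, 226.7], 0.46), ([215.0, 245.0], 0.42), ([334.0, 186.8], 0.42)]
1.2
```

View pics/scene0.png

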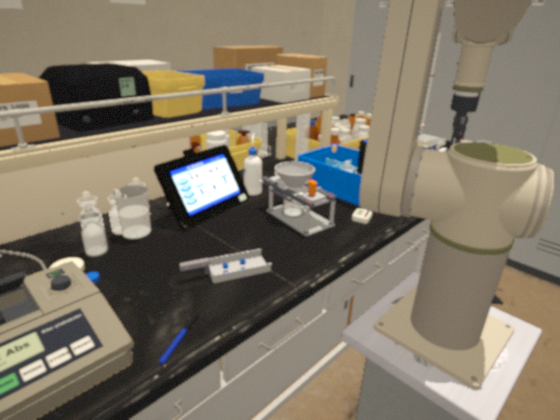

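View pics/top0.png

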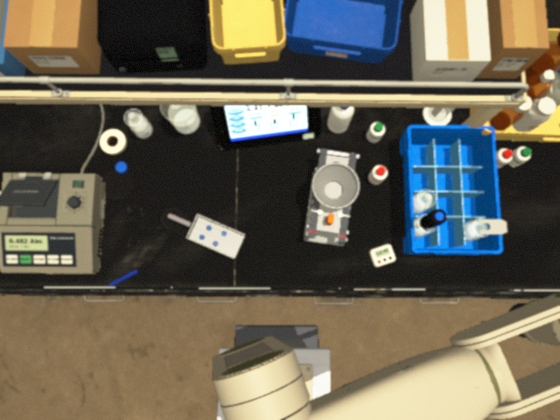

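Run:
```python
from h import *
np.set_printoptions(precision=1,suppress=True)
c=r.get_calibration('top');s=r.get_calibration('scene')
P={'tray_o':((217.5,240.2),0),'lip':((237.1,245.5),2),'handle':((180.9,222.4),40),'mouth':((333.6,187.4),165),'gate':((324.9,220.8),106.5),'mark':((311.3,232.1),109),'stand':((325.6,197.4),0),'timer':((381,252.8),0),'cal':((373.6,172.5),0),'c0':((226.6,230.3),10),'c1':((202.9,236.6),10),'c2':((209.4,226.7),10),'c3':((215,245),10)}
for k,(uv,z) in P.items(): print(k,ray_z(*uv,z,c))
S={'handle':((195.8,260.5),40),'tray':((238.9,269.4),0),'mouth':((297.9,169.5),165),'gate':((309.4,193.3),106.5),'mark':((310,202.3),109),'stand':((291,217.8),0)}
for k,(uv,z) in S.items(): print(k,ray_z(*uv,z,s))
```

```text
tray_o [456.8 171.5   0. ]
lip [441.3 112.7   2. ]
handle [503.6 274.   40. ]
mouth [ 584.1 -157.2  165. ]
gate [ 502.  -138.6  106.5]
mark [ 469.8 -100.6  109. ]
stand [ 589.6 -151.2    0. ]
timer [ 423.2 -314.9    0. ]
cal [ 668.5 -298.7    0. ]
c0 [485.4 144.2  10. ]
c1 [466.1 213.6  10. ]
c2 [495.8 195.4  10. ]
c3 [441.5 177.1  10. ]
handle [526.4 266.3  40. ]
tray [468.  175.8   0. ]
mouth [ 580.  -164.1  165. ]
gate [ 516.3 -151.7  106.5]
mark [467.4 -97.6 109. ]
stand [ 579.5 -141.     0. ]
```

The scene view shows the tray around (235,265) with carriers in it, and the stand around (295,195) with the orange grip at (312,187). The top view shows the tray at (215,237) with its handle towards (170,217), the funnel centred near (335,184), and the timer and red-cap bottle at (381,254) and (378,174). Next I'll move over the stand for a closer wrist view.

```bash
cat >> h.py <<'E'
def rel(pos,rpy,s=None):
    s=s or r.sense()
    R0=R.from_euler('xyz',s['tcp_rot'],degrees=True); R1=R.from_euler('xyz',rpy,degrees=True)
    d=R0.inv().apply(np.array(pos,float)-s['tool_pos'])/1000; w=(R0.inv()*R1).as_rotvec()
    print('rel',np.round(d,4).tolist(),np.round(w,3).tolist())
    return d,w
E
python3 - <<'E'
from h import *
rel([430,-140,440],[180,0,80])
E
```

```text
rel [0.3307, -0.2916, -0.2087] [0.0, 0.0, -0.96]
```

```bash
python3 -m crank '[[[0.04,-0.035,-0.025,0,0,-0.12],[0.08,-0.07,-0.05,0,0,-0.24],[0.12,-0.105,-0.075,0,0,-0.36],[0.16,-0.14,-0.1,0,0,-0.48],[0.20,-0.175,-0.125,0,0,-0.6],[0.24,-0.21,-0.15,0,0,-0.72],[0.29,-0.255,-0.185,0,0,-0.84],[0.33,-0.29,-0.21,0,0,-0.96],[0.33,-0.29,-0.21,0,0,-0.96],[0.33,-0.29,-0.21,0,0,-0.96]]]'
python3 - <<'E'
from h import *
np.set_printoptions(precision=1,suppress=True)
s=r.sense(); print(s['tool_pos'],s['tcp_rot'],s['joint_pos'])
p,d,c=snap('wrist','w1.png')
T=np.array(c['cam_to_world']);print(T,np.array(c['mtx']))
for t,z in [('hopper_mouth',165),('gate',106.5),('red_mark',109),('drop_stand',0),('beaker',8),('timer',0),('cal_red',0),('tray',0)]:
    l=r.landmark_of(t,'wrist')
    for x in l[:3]: print(t,np.round(x['pixel'],1),round(x['conf'],2),ray_z(*x['pixel'],z,c))
E
```

```text
time: 2.45
tool_pos: [430.2, -141.5, 441.3]
tcp_rot: [180.0, 0.0, 80.0]
ft_force: [-0.1, -0.8, -0.5]
finger_gap: 85.6
[ 430.2 -141.5  441.3] [180.   0.  80.] [-24.7 -14.3  84.4  -0.  109.9 -14.7]
[[  1.   -0.2  -0.  441.1]
 [ -0.2  -0.9  -0.3 -74.4]
 [  0.    0.3  -1.  584.1]
 [  0.    0.    0.    1. ]] [[332.5   0.  283.6]
 [  0.  332.5 209.8]
 [  0.    0.    1. ]]
hopper_mouth [410.7 167.9] 0.56 [ 589.2 -161.4  165. ]
hopper_mouth [422.  223.5] 0.45 [ 598.4 -237.9  165. ]
hopper_mouth [338.8 164.8] 0.36 [ 500.2 -141.8  165. ]
gate [337.3 165.3] 0.84 [ 506.2 -151.5  106.5]
red_mark [309.6 134.8] 0.83 [ 473.4 -102.1  109. ]
drop_stand [374.  154.2] 0.8 [ 586.3 -160.6    0. ]
timer [293.6 254.6] 0.96 [ 417.1 -321.9    0. ]
timer [419.8 224.6] 0.74 [ 656.2 -303.7    0. ]
cal_red [418.6 224.2] 0.79 [ 654.1 -302.5    0. ]
cal_red [292.3 249.7] 0.66 [ 416.3 -311.7    0. ]
```

View pics/w1.png

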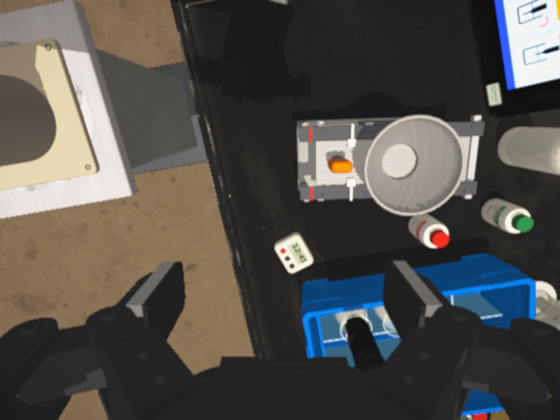

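The wrist view shows the funnel rim centred near (414,165), the orange grip at (340,166), the red marks near (310,135) and (307,186), and the white pointers at about x=352. I'll enlarge that area to measure it.

Run:
```python
from h import *
p=cv2.imread('pics/w1.png')
cv2.imwrite('pics/w1c.png',cv2.resize(p[105:225,290:490],None,fx=4,fy=4,interpolation=cv2.INTER_CUBIC))
h=cv2.cvtColor(p,cv2.COLOR_BGR2HSV)
m=(((h[...,0]<6)|(h[...,0]>174))&(h[...,1]>120)&(h[...,2]>60)).astype(np.uint8); m[:,:290]=0;m[225:]=0;m[:,330:]=0
n,_,st,ce=cv2.connectedComponentsWithStats(m)
for a,b in zip(st[1:],ce[1:]): print('red',a,b)
m=((h[...,0]>=6)&(h[...,0]<22)&(h[...,1]>150)&(h[...,2]>100)).astype(np.uint8); m[:,:320]=0;m[225:]=0;m[:,365:]=0
n,_,st,ce=cv2.connectedComponentsWithStats(m)
for a,b in zip(st[1:],ce[1:]): print('or',a,b)
```

```text
red [309 127   3  15  44] [310.02272727 133.84090909]
red [310 187   3  15  42] [310.97619048 193.83333333]
or [329 159  23  14 277] [339.84837545 165.50541516]
```

View pics/w1c.png

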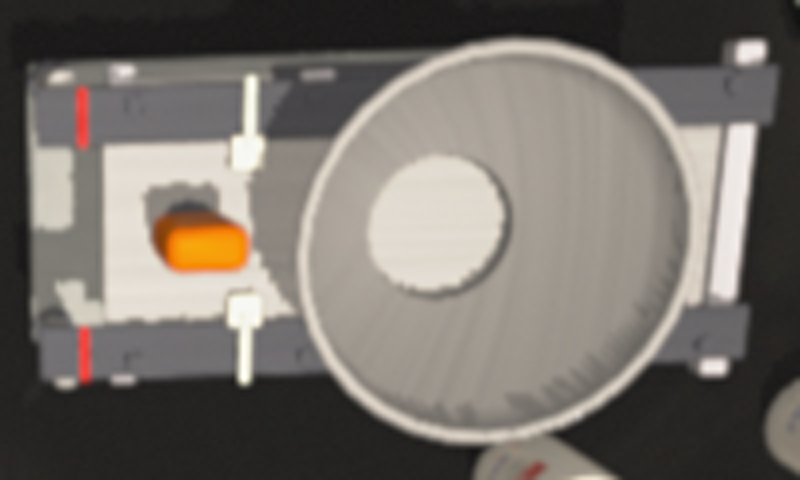

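Run:
```python
from h import *
np.set_printoptions(precision=1,suppress=True)
c=r.get_calibration('wrist')
a=ray_z(310.3,133.8,109,c);b=ray_z(311.3,193.8,109,c)
print(a,b,np.linalg.norm(a-b)); m=(a+b)/2
# rim: points on rim -> circle
pts=[(290+298/4,105+250/4),(290+694/4,105+240/4),(290+500/4,105+38/4),(290+490/4,105+445/4)]
W=np.array([ray_z(*q,166,c) for q in pts]);
print(W, (W[0]+W[1])/2,(W[2]+W[3])/2)
p=cv2.imread('pics/w1.png')
ctr,rad=cv2.minEnclosingCircle(W[:,:2].astype(np.float32)); ctr=np.array(ctr); print('rim',ctr,rad)
A=ctr-m[:2];print('mid mark',m,'dist',np.linalg.norm(A),'yaw',np.degrees(np.arctan2(A[1],A[0])))
w=a-b; print('yaw from marks',np.degrees(np.arctan2(-w[0],w[1])))
# orange grip top z 150.5 
g=ray_z(290+207/4,105+247/4,150.5,c); print('grip top',g, np.linalg.norm(ctr-g[:2]))
rel([480,175,380],[180,0,69])
```

```text
[ 474.  -101.5  109. ] [ 462.2 -186.3  109. ] 85.60826447460087
[[ 530.8 -151.3  166. ]
 [ 653.6 -170.   166. ]
 [ 598.1  -98.1  166. ]
 [ 585.5 -226.   166. ]] [ 592.2 -160.6  166. ] [ 591.8 -162.   166. ]
rim [ 591.8 -162. ] 64.25399780273438
mid mark [ 468.1 -143.9  109. ] dist 125.00608060758164 yaw -8.335162375021092
yaw from marks -7.919208324202652
grip top [ 505.  -147.9  150.5] 87.91289922650817
rel [0.3212, -0.0062, 0.061] [-0.0, -0.0, 0.19]
```

```bash
python3 -m crank '[[[0.055,-0.001,0.01,0,0,0.03],[0.11,-0.002,0.02,0,0,0.06],[0.165,-0.003,0.03,0,0,0.09],[0.22,-0.004,0.04,0,0,0.12],[0.275,-0.005,0.05,0,0,0.16],[0.32,-0.006,0.06,0,0,0.19],[0.32,-0.006,0.06,0,0,0.19]]]'
python3 - <<'E'
from h import *
np.set_printoptions(precision=1,suppress=True)
s=r.sense(); print(s['tool_pos'],s['tcp_rot'],s['joint_pos'])
p,d,c=snap('wrist','w2.png')
cv2.imwrite('pics/w2c.png',cv2.resize(p[60:300,130:430],None,fx=2.5,fy=2.5,interpolation=cv2.INTER_CUBIC))
for t,z in [('tray_handle',40),('tray_lip',2),('tray',0),('carrier_0',7)]:
    l=r.landmark_of(t,'wrist')
    for x in l[:4]: print(t,np.round(x['pixel'],1),round(x['conf'],2),ray_z(*x['pixel'],z,c))
E
```

```text
time: 3.78
tool_pos: [479.4, 176.3, 379.3]
tcp_rot: [-179.8, 0.1, 69.2]
ft_force: [1.1, 0.4, 0.5]
finger_gap: 85.4
[479.4 176.3 379.3] [-179.8    0.1   69.2] [ 14.4  -6.9  84.4   0.1 102.7  35.2]
tray_handle [280.6  81.3] 0.58 [515.2 287.4  40. ]
tray_lip [278.7 212.9] 0.85 [441.5 104.9   2. ]
tray_lip [349.3 351.4] 0.4 [ 467.9 -187.8    2. ]
tray [281.3 165.2] 0.97 [473.1 175.6   0. ]
carrier_0 [291.6 176.7] 0.64 [482.1 154.    7. ]
carrier_0 [290.5 141.3] 0.62 [499.5 205.5   7. ]
carrier_0 [269.1 139.7] 0.56 [470.  219.3   7. ]
carrier_0 [269.1 166.7] 0.56 [454.9 181.    7. ]
```

View pics/w2.png

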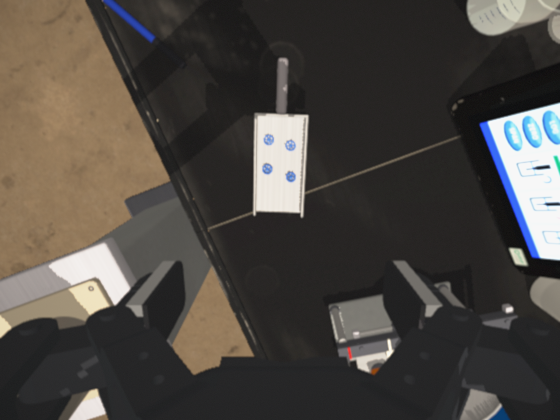

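View pics/w2c.png

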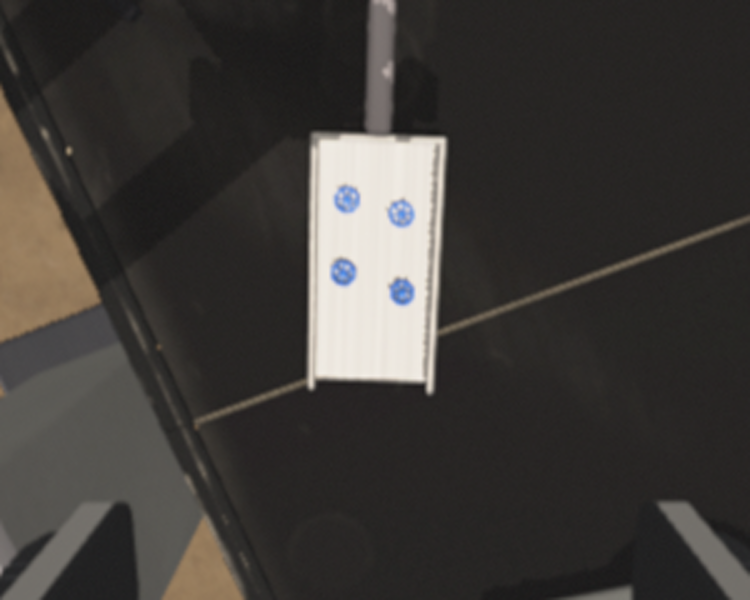

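The tray is clear in the wrist view: the bar handle runs from (283,58) to (281,112), the lip is at y≈212, and all four carriers sit around (268–291, 139–177). I'll work out the tray pose from this.

Run:
```python
from h import *
np.set_printoptions(precision=1,suppress=True)
c=r.get_calibration('wrist')
p=cv2.imread('pics/w2.png')
l1=ray_z(256.4,211.2,2,c);l2=ray_z(301.2,212.4,2,c);print('lip',l1,l2,np.linalg.norm(l1-l2))
lip=(l1+l2)/2
b1=ray_z(130+314/2.5,60+135/2.5,26,c);b2=ray_z(130+444/2.5,60+138/2.5,26,c);print('back',b1,b2,np.linalg.norm(b1-b2))
bk=(b1+b2)/2
h1=ray_z(282.5,58,49,c);h2=ray_z(281.2,112,49,c);print('handle',h1,h2,np.linalg.norm(h1-h2))
d=lip-bk;print('yaw',np.degrees(np.arctan2(d[1],d[0])),np.linalg.norm(d[:2]))
d=lip-h1;print('yaw',np.degrees(np.arctan2(d[1],d[0])),np.linalg.norm(d[:2]))
d=l1-l2;print('yaw',np.degrees(np.arctan2(d[1],d[0]))-0,)
d=h2-h1;print('yawh',np.degrees(np.arctan2(d[1],d[0]))-0,)
```

```text
lip [410.4 116.8   2. ] [477.8  88.6   2. ] 73.11618799161269
back [468.7 257.2  26. ] [538.1 228.7  26. ] 74.9661481532378
handle [530.4 309.1  49. ] [504.1 246.   49. ] 68.3152592884996
yaw -112.93310614030527 152.25785609710326
yaw -112.69790557406087 223.70615940115948
yaw 157.3162501322016
yawh -112.62398517597245
```

Run:
```python
from h import *
rel([514.1,270,75],[180,0,67.3])
```

```text
rel [0.1029, -0.0035, 0.3066] [0.0, -0.0, 0.028]
```

```bash
python3 -m crank '[[[0.017,-0.001,0.05,0,0,0.005],[0.034,-0.001,0.1,0,0,0.01],[0.051,-0.002,0.15,0,0,0.015],[0.068,-0.002,0.2,0,0,0.02],[0.085,-0.003,0.25,0,0,0.024],[0.095,-0.003,0.28,0,0,0.028],[0.103,-0.0035,0.306,0,0,0.03],[0.103,-0.0035,0.306,0,0,0.03]]]'
python3 - <<'E'
from h import *
p,d,c=snap('wrist','w3.png')
rel([514.1,270,21],[180,0,67.3])
for z in (49,40):
    print(w2px([516.4,275.5,z],c), w2px([530.4,309.1,z],c))
E
```

```text
time: 5.03
tool_pos: [512.9, 268.7, 73.6]
tcp_rot: [-179.9, 0.2, 67.2]
ft_force: [-0.9, -0.0, 1.1]
finger_gap: 85.4
rel [0.001, -0.0002, 0.0545] [-0.001, 0.001, -0.002]
[286.71468016 235.55465722] [286.59933311 167.45973469]
[286.60372629 230.06857432] [286.48794986 165.021957  ]
```

View pics/w3.png

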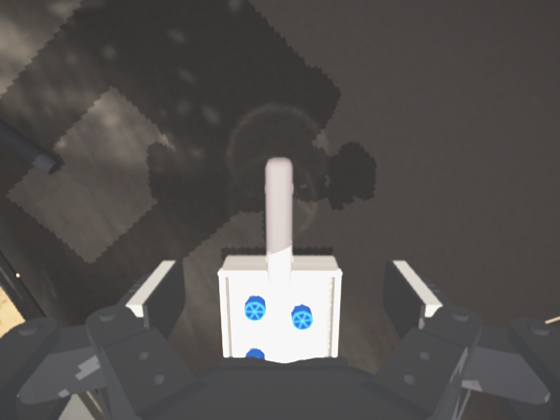

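The bar sits at column ≈279, a little left of the predicted 286, so I'll re-measure it from this closer view.

Run:
```python
from h import *
np.set_printoptions(precision=1,suppress=True)
c=r.get_calibration('wrist');s=r.sense()
a=ray_z(279.5,158,49,c);b=ray_z(279.5,277,49,c);q=ray_z(280,265,26,c)
print(a,b,q,np.linalg.norm(a-b),np.degrees(np.arctan2(*(b-a)[[1,0]])))
R0=R.from_euler('xyz',s['tcp_rot'],degrees=True)
for x in (a,b,q): print(R0.inv().apply(x-s['tool_pos']))
b1=ray_z(219,270,26,c);b2=ray_z(341,269,26,c);print((b1+b2)/2,R0.inv().apply((b1+b2)/2-s['tool_pos']))
```

```text
[530. 315.  49.] [504.1 254.2  49. ] [502.8 251.1  26. ] 66.13472440640695 -113.03800948128283
[48.6 -3.1 26.4]
[-17.5  -3.3  26.5]
[-20.8  -3.3  49.5]
[501.6 248.3  26. ] [-23.9  -3.3  49.5]
```

```bash
python3 -m crank '[[[0.003,-0.0025,0.02,0,0,0],[0.005,-0.0025,0.04,0,0,0],[0.005,-0.0025,0.053,0,0,0],[0.005,-0.0025,0.053,0,0,0]]]' 0 60; python3 -m crank '[[[0,0,0,0,0,0],[0,0,0,0,0,0],[0,0,0,0,0,0],[0,0,0,0,0,0],[0,0,0,0,0,0],[0,0,0,0,0,0]]]' 1 60
```

```text
time: 5.58
tool_pos: [512.1, 274.0, 20.5]
tcp_rot: [-179.8, 0.2, 67.2]
ft_force: [-0.4, -0.1, -0.6]
finger_gap: 85.5
time: 6.32
tool_pos: [512.5, 274.1, 21.0]
tcp_rot: [-179.9, 0.2, 67.2]
ft_force: [-1.7, 0.4, 5.1]
finger_gap: 12.8
```

```bash
python3 -m crank '[[[0,0,-0.01,0,0,0],[0,0,-0.03,0,0,0],[0,0,-0.05,0,0,0],[0,0,-0.06,0,0,0],[0,0,-0.06,0,0,0]]]'
python3 - <<'E'
from h import *
p,d,c=snap('wrist','w4.png'); p,d,c=snap('scene','s4.png')
print(r.sense()['ft_force'],r.sense()['wrist_torque'],r.sense()['joint_pos'])
E
```

```text
time: 6.95
tool_pos: [513.7, 274.7, 82.7]
tcp_rot: [-180.0, 0.0, 67.2]
ft_force: [-0.1, -0.1, -2.3]
finger_gap: 13.4
[-0.63949217  0.00976668 -2.40926197] [ 0.11728508 -0.03757076  0.03095214] [ 2.30985646e+01  1.17418986e+01  9.67568052e+01 -1.06253807e-02
  7.17384015e+01  4.59407154e+01]
```

View pics/w4.png

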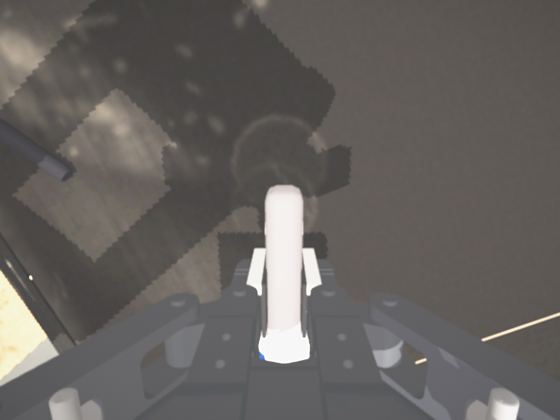

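View pics/s4.png

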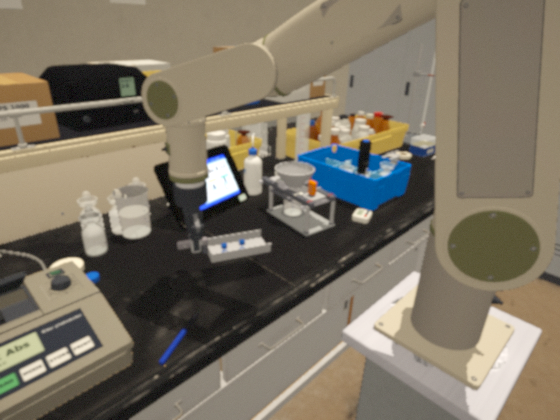

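The tray is up and level in both views, with the handle's far end at (284,187) in the wrist picture. I'll work out where along the bar it is gripped.

Run:
```python
from h import *
np.set_printoptions(precision=1,suppress=True)
c=r.get_calibration('wrist');s=r.sense()
R0=R.from_euler('xyz',s['tcp_rot'],degrees=True)
for uv in [(284,187),(284,330)]:
    a=ray_z(*uv,s['tool_pos'][2]+28,c); print(R0.inv().apply(a-s['tool_pos']))
# depth of bar
p,d=r.snapshot('wrist'); K=np.array(c['mtx']);T=np.array(c['cam_to_world'])
for v in (195,215,235,255):
    w=px2w(284,v,d[v,284],c); print(v,d[v,284],w,R0.inv().apply(w-s['tool_pos']))
print(r.sense()['time'],s['tool_pos'],s['joint_pos'])
p,d,c=snap('scene','s5.png')
cv2.imwrite('pics/s5c.png',cv2.resize(p[210:280,160:290],None,fx=6,fy=6,interpolation=cv2.INTER_CUBIC))
```

```text
[ 44.7  -0.9 -28.1]
[-13.2  -0.9 -28. ]
195 119.20551 [527.7 312.7 107. ] [ 41.4  -0.9 -26.5]
215 119.03842 [525.1 306.3 109.1] [ 34.5  -0.9 -28.5]
235 122.106834 [522.  299.  108.1] [ 26.6  -0.9 -27.5]
255 122.89523 [519.1 292.2 109.3] [ 19.2  -0.9 -28.7]
7.1 [512.4 274.1  80.7] [23.1 11.7 96.8 -0.  71.7 45.9]
```

View pics/s5c.png

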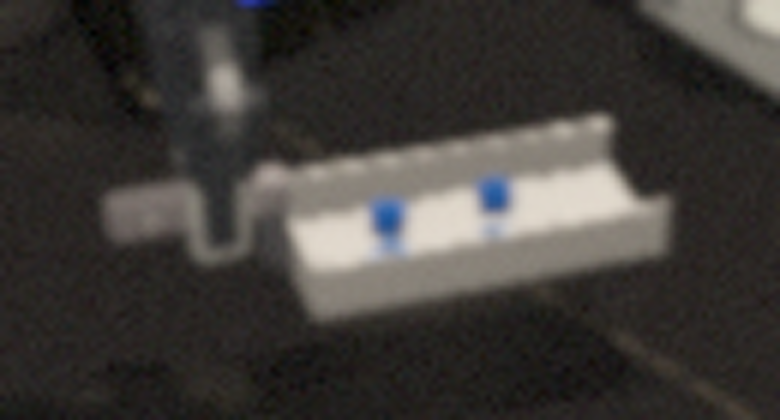

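```bash
cat >> h.py <<'E'
LIP=np.array([-178.5,-0.5,19])
def tooltray(psi,th):
    return R.from_euler('zy',[psi,th],degrees=True)*R.from_euler('y',180,degrees=True) if False else R.from_euler('ZY',[psi,th],degrees=True)*R.from_euler('y',180,degrees=True)
def lippose(L,psi,th):
    Rt=tooltray(psi,th); return np.array(L)-Rt.apply(LIP),Rt
def relR(pos,Rt,s=None):
    s=s or r.sense(); R0=R.from_euler('xyz',s['tcp_rot'],degrees=True)
    d=R0.inv().apply(pos-s['tool_pos'])/1000; w=(R0.inv()*Rt).as_rotvec()
    return np.round(d,4).tolist(),np.round(w,3).tolist()
CT=np.array([592,-161.5])
def mouth(psi,back,z):
    a=np.radians(psi); return np.array([CT[0]-back*np.cos(a),CT[1]-back*np.sin(a),z])
E
python3 - <<'E'
from h import *
np.set_printoptions(precision=1,suppress=True)
s=r.sense()
print(s['tool_pos']+R.from_euler('xyz',s['tcp_rot'],degrees=True).apply(LIP))
for th,z in [(-8,205),(30,174)]:
    pos,Rt=lippose(mouth(-75,24,z),-75,th); print(th,pos,Rt.as_euler('xyz',degrees=True),relR(pos,Rt))
E
```

```text
[442.2 109.6  61.7]
-8 [539.8  35.1 199. ] [180.   8. 105.] ([-0.2098, 0.1179, -0.1186], [-0.051, -0.132, -0.659])
30 [548.7   2.  279.7] [180. -30. 105.] ([-0.2372, 0.1387, -0.1993], [0.168, 0.507, -0.646])
```

```bash
python3 -m crank '[[[-0.006,0.0035,-0.0035,-0.0015,-0.004,-0.02],[-0.021,0.012,-0.012,-0.005,-0.013,-0.066],[-0.044,0.025,-0.025,-0.011,-0.028,-0.138],[-0.0735,0.041,-0.0415,-0.018,-0.046,-0.23],[-0.105,0.059,-0.059,-0.025,-0.066,-0.33],[-0.1365,0.0767,-0.077,-0.033,-0.086,-0.428],[-0.166,0.093,-0.094,-0.04,-0.104,-0.52],[-0.189,0.106,-0.107,-0.046,-0.119,-0.593],[-0.204,0.114,-0.115,-0.049,-0.128,-0.64],[-0.21,0.118,-0.119,-0.051,-0.132,-0.659]]]'
python3 - <<'E'
from h import *
np.set_printoptions(precision=1,suppress=True)
snap('top','t6.png');p,d,c=snap('scene','s6.png')
cv2.imwrite('pics/s6c.png',cv2.resize(p[80:260,200:380],None,fx=3.3,fy=3.3,interpolation=cv2.INTER_CUBIC))
s=r.sense();print(s['tool_pos'],s['tcp_rot'],s['joint_pos'],s['finger_gap'])
print(s['tool_pos']+R.from_euler('xyz',s['tcp_rot'],degrees=True).apply(LIP),mouth(-75,24,205))
for th,z in [(8,178),(16,174),(22,172),(28,172),(34,172),(40,172)]:
    pos,Rt=lippose(mouth(-75,24,z),-75,th); print(th,pos,relR(pos,Rt))
E
```

```text
time: 8.4
tool_pos: [539.8, 33.8, 199.7]
tcp_rot: [-180.0, 8.0, 105.0]
ft_force: [0.1, -0.2, -1.7]
finger_gap: 13.1
[539.9  34.4 199.6] [180.   8. 105.] [  3.5  -1.8  98.5  -7.9  81.7 -10.4] 13.230730256408322
[ 585.7 -139.1  205.7] [ 585.8 -138.3  205. ]
8 [541.2  30.  221.7] ([-0.0076, 0.0002, -0.0212], [0.0, 0.28, -0.001])
16 [543.2  22.5 241.5] ([-0.0181, 0.0002, -0.0398], [0.0, 0.419, -0.001])
22 [545.3  14.8 256.5] ([-0.028, 0.0002, -0.0535], [0.0, 0.524, -0.001])
28 [547.8   5.4 272.6] ([-0.0399, 0.0002, -0.0681], [0.0, 0.629, -0.001])
34 [550.7  -5.5 287.6] ([-0.0532, 0.0002, -0.0814], [0.0, 0.733, -0.001])
40 [554.  -17.9 301.3] ([-0.0678, 0.0002, -0.0932], [0.0, 0.838, -0.001])
```

View pics/s6c.png

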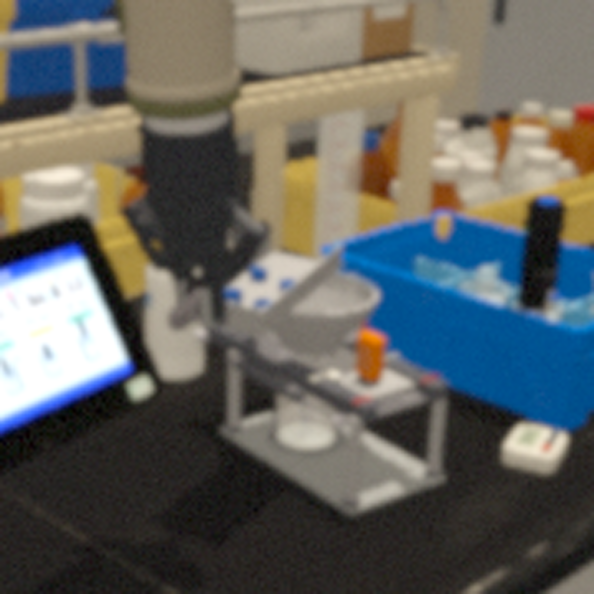

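View pics/t6.png

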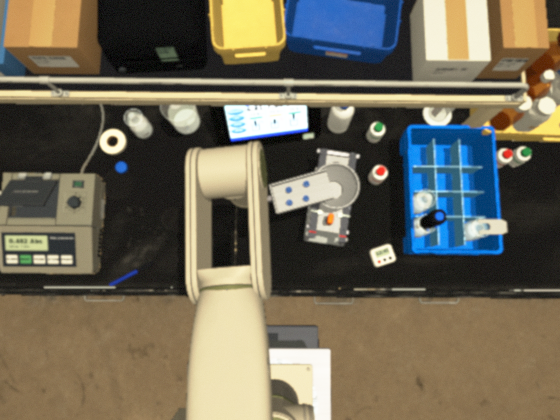

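Top view: the lip is over the funnel mouth near (335,190), and all four carriers are still on the tray at (287–320, 183–198). Now I'll tilt gradually about the lip.

```bash
python3 -m crank '[[[-0.002,0,-0.005,0,0.07,0],[-0.004,0,-0.0105,0,0.14,0],[-0.0058,0,-0.016,0,0.21,0],[-0.0076,0,-0.021,0,0.28,0],[-0.011,0,-0.0275,0,0.326,0],[-0.0145,0,-0.034,0,0.373,0],[-0.018,0,-0.040,0,0.419,0],[-0.0213,0,-0.0443,0,0.454,0],[-0.0246,0,-0.049,0,0.489,0],[-0.028,0,-0.0535,0,0.524,0]]]'
python3 - <<'E'
from h import *
np.set_printoptions(precision=1,suppress=True)
p,d,c=snap('top','t7.png')
cv2.imwrite('pics/t7c.png',cv2.resize(p[130:260,250:400],None,fx=4.5,fy=4.5,interpolation=cv2.INTER_CUBIC))
s=r.sense();print(s['tool_pos'],s['tcp_rot'],s['joint_pos'],s['finger_gap'])
print(s['tool_pos']+R.from_euler('xyz',s['tcp_rot'],degrees=True).apply(LIP),mouth(-75,24,172))
for th,z in [(25,172),(28,172),(34,172),(40,172)]:
    pos,Rt=lippose(mouth(-75,24,z),-75,th); print(th,pos,relR(pos,Rt))
E
```

```text
time: 9.75
tool_pos: [545.1, 14.9, 256.6]
tcp_rot: [-180.0, -22.1, 105.0]
ft_force: [-0.5, -0.1, -1.8]
finger_gap: 13.0
[545.3  14.1 256.9] [180.  -22.2 104.9] [-16.5   6.4  86.6  19.   98.6 -30.5] 12.638759496319816
[ 585.5 -138.8  171.9] [ 585.8 -138.3  172. ]
25 [546.5  10.3 264.7] ([-0.0007, 0.0002, -0.0087], [0.001, 0.049, -0.001])
28 [547.8   5.4 272.6] ([-0.0024, 0.0002, -0.0179], [0.001, 0.101, -0.001])
34 [550.7  -5.5 287.6] ([-0.0072, 0.0002, -0.0361], [0.001, 0.206, -0.001])
40 [554.  -17.9 301.3] ([-0.0139, 0.0002, -0.0537], [0.001, 0.311, -0.001])
```

View pics/t7c.png

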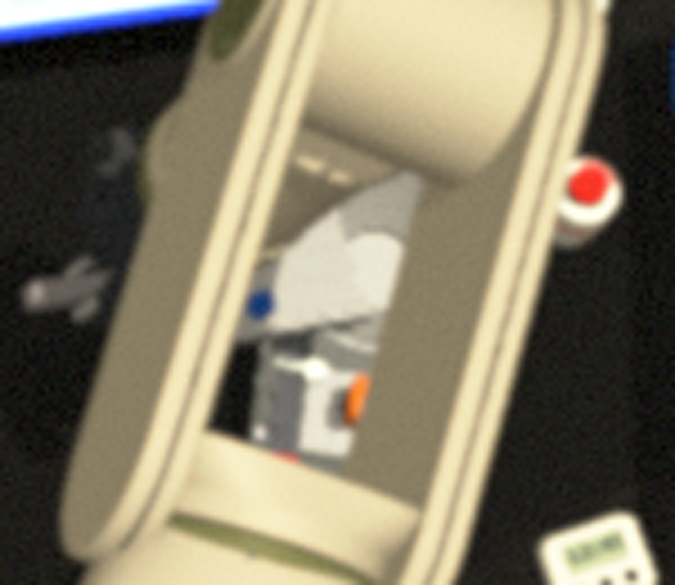

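One carrier is still visible on the tray at 22°, so I'll tilt on.

```bash
python3 -m crank '[[[-0.0003,0,-0.004,0,0.025,0],[-0.0007,0,-0.0087,0,0.049,0],[-0.0015,0,-0.013,0,0.075,0],[-0.0024,0,-0.018,0,0.101,0],[-0.004,0,-0.024,0,0.136,0],[-0.0055,0,-0.03,0,0.17,0],[-0.0072,0,-0.036,0,0.206,0],[-0.0072,0,-0.036,0,0.206,0],[-0.0072,0,-0.036,0,0.206,0],[-0.0072,0,-0.036,0,0.206,0]]]'
python3 - <<'E'
from h import *
np.set_printoptions(precision=1,suppress=True)
p,d,c=snap('top','t8.png');p2,d,c=snap('scene','s8.png')
a=cv2.resize(p[130:260,250:400],(400,347),interpolation=cv2.INTER_CUBIC);b=cv2.resize(p2[90:250,200:385],(400,347),interpolation=cv2.INTER_CUBIC)
cv2.imwrite('pics/b8.png',np.hstack([a,b]))
s=r.sense();print(s['tool_pos'],s['tcp_rot'],s['joint_pos'],s['finger_gap'],s['ft_force'])
print(s['tool_pos']+R.from_euler('xyz',s['tcp_rot'],degrees=True).apply(LIP),mouth(-75,24,172))
for th,z in [(42,172),(48,172)]:
    pos,Rt=lippose(mouth(-75,24,z),-75,th); print(th,pos,relR(pos,Rt))
E
```

```text
time: 11.05
tool_pos: [550.4, -5.2, 287.5]
tcp_rot: [180.0, -34.0, 105.0]
ft_force: [0.6, -0.3, -1.6]
finger_gap: 13.0
[550.4  -5.2 287.6] [180. -34. 105.] [-23.2  13.1  79.5  27.5 107.8 -34.4] 12.539095334020734 [-1.2 -0.5 -1. ]
[ 585.4 -138.   172.1] [ 585.8 -138.3  172. ]
42 [555.2 -22.3 305.6] ([-0.0047, 0.0002, -0.0249], [0.001, 0.14, -0.0])
48 [559.  -36.5 317.4] ([-0.0103, 0.0003, -0.0428], [0.001, 0.245, -0.0])
```

View pics/b8.png

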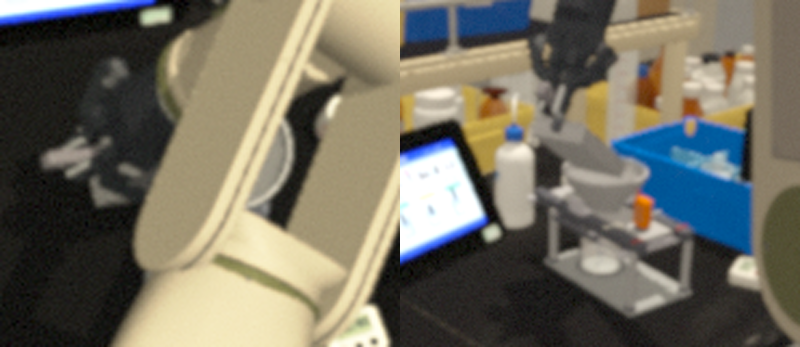

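```bash
python3 -m crank '[[[-0.0015,0,-0.008,0,0.047,0],[-0.003,0,-0.016,0,0.094,0],[-0.0047,0,-0.025,0,0.14,0],[-0.0047,0,-0.025,0,0.14,0],[-0.0047,0,-0.025,0,0.14,0],[-0.0047,0,-0.025,0,0.14,0]]]'
python3 - <<'E'
from h import *
np.set_printoptions(precision=1,suppress=True)
p,d,c=snap('wrist','w9.png')
s=r.sense();print(s['tool_pos'],s['tcp_rot'],s['joint_pos'],s['finger_gap'],s['ft_force'])
for th,z,bk in [(20,185,24),(0,230,24),(-5,230,70)]:
    pos,Rt=lippose(mouth(-75,bk,z),-75,th); print(th,pos,relR(pos,Rt))
E
```

```text
time: 11.9
tool_pos: [555.0, -22.2, 305.8]
tcp_rot: [180.0, -42.0, 105.0]
ft_force: [0.1, 0.8, -1.2]
finger_gap: 13.3
[555.  -22.1 305.9] [180. -42. 105.] [-27.   18.7  74.3  33.  114.1 -35.7] 13.192227387126701 [ 0.2  0.2 -1.8]
20 [544.5  17.6 263.9] ([0.0024, 0.0002, 0.0586], [0.001, -0.384, 0.0])
0 [540.1  34.2 249. ] ([0.0053, 0.0001, 0.0812], [0.001, -0.733, -0.0])
-5 [527.9  79.6 233.4] ([0.0297, 0.0001, 0.1243], [0.001, -0.82, -0.0])
```

View pics/w9.png

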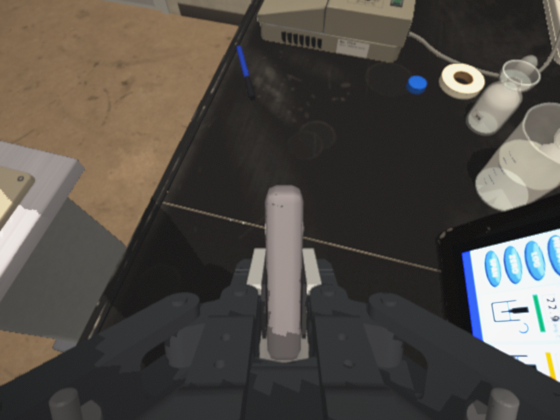

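The handle hasn't slipped in the grip (its far end is still at (284,187)). I'll level out and back off to check that the tray is empty and the funnel holds four.

```bash
python3 -m crank '[[[0.0006,0,0.013,0,-0.1,0],[0.001,0,0.029,0,-0.2,0],[0.0018,0,0.044,0,-0.29,0],[0.0024,0,0.055,0,-0.384,0],[0.003,0,0.062,0,-0.47,0],[0.004,0,0.069,0,-0.56,0],[0.0048,0,0.075,0,-0.65,0],[0.012,0,0.095,0,-0.733,0],[0.02,0,0.11,0,-0.79,0],[0.03,0,0.124,0,-0.82,0]]]'
python3 - <<'E'
from h import *
np.set_printoptions(precision=1,suppress=True)
p,d,c=snap('top','t10.png');p2,d2,c2=snap('scene','s10.png')
for cam in('top','scene'): print(cam,[(np.round(x['extent']),round(x['conf'],2)) for x in r.look_for('carrier_0',cam)])
a=cv2.resize(p[130:260,250:400],(400,347),interpolation=cv2.INTER_CUBIC);b=cv2.resize(p2[90:250,200:385],(400,347),interpolation=cv2.INTER_CUBIC)
cv2.imwrite('pics/b10.png',np.hstack([a,b]))
s=r.sense();print(s['tool_pos'],s['tcp_rot'],s['joint_pos'],s['finger_gap'],s['ft_force'])
E
```

```text
time: 13.2
tool_pos: [527.1, 81.1, 233.7]
tcp_rot: [179.9, 5.1, 105.1]
ft_force: [0.9, 0.0, -2.5]
finger_gap: 13.0
top [(array([302., 149., 359., 243.]), 0.32)]
scene []
[527.6  80.1 234. ] [180.    5.  105.1] [ 6.5 -3.3 96.2 -4.9 86.4 -8.3] 12.869280904296073 [ 0.6  0.4 -2. ]
```

View pics/b10.png

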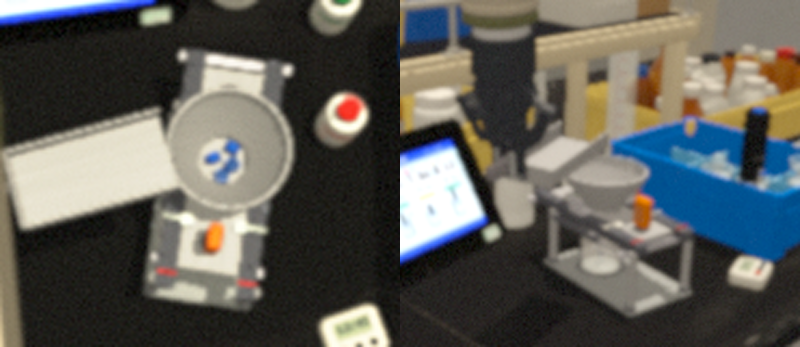

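The tray is empty, and the blue carriers all lie in the funnel's throat around (222,160) in the left crop. Next I'll put the tray back where it was.

Run:
```python
from h import *
rel([512.5,276,45],[180,0,67.2])
```

```text
rel [0.2087, 0.0362, 0.1715] [0.03, 0.084, 0.661]
```

```bash
python3 -m crank '[[[0.013,0.002,0.009,0.002,0.006,0.045],[0.04,0.007,0.033,0.006,0.016,0.126],[0.075,0.013,0.062,0.011,0.03,0.238],[0.115,0.02,0.095,0.017,0.046,0.364],[0.155,0.027,0.127,0.022,0.062,0.49],[0.186,0.032,0.153,0.027,0.075,0.59],[0.205,0.0355,0.168,0.03,0.083,0.65],[0.2087,0.0362,0.1715,0.03,0.084,0.661],[0.2087,0.0362,0.1715,0.03,0.084,0.661]]]'
python3 - <<'E'
from h import *
s=r.sense();print(s['tool_pos'],s['tcp_rot'])
rel([512.5,276,21.5],[180,0,67.2])
E
```

```text
time: 14.52
tool_pos: [513.1, 275.2, 45.5]
tcp_rot: [-180.0, -0.0, 67.2]
ft_force: [0.4, 0.6, -2.1]
finger_gap: 12.9
[513.11520992 275.22091539  45.51930066] [-1.79990312e+02 -1.70416005e-02  6.72174843e+01]
rel [0.0005, -0.0009, 0.024] [-0.0, -0.0, 0.0]
```

```bash
python3 -m crank '[[[0,0,0.01,0,0,0],[0,0,0.018,0,0,0],[0,0,0.022,0,0,0],[0,0,0.024,0,0,0],[0,0,0.024,0,0,0]]]'
```

```text
time: 15.15
tool_pos: [513.1, 275.2, 21.6]
tcp_rot: [-180.0, -0.0, 67.2]
ft_force: [-0.7, 0.0, -2.0]
finger_gap: 13.0
```

```bash
python3 -m crank '[[[0,0,0.0006,0,0,0],[0,0,0.0012,0,0,0],[0,0,0.0012,0,0,0]]]'
```

```text
time: 15.52
tool_pos: [513.4, 275.4, 21.0]
tcp_rot: [180.0, -0.0, 67.2]
ft_force: [-3.2, 0.3, 4.5]
finger_gap: 12.7
```

Contact: the vertical force rose to +4.5 N, so the tray is resting on the worktop. Releasing it and retreating upwards.

```bash
python3 -m crank '[[[0,0,0,0,0,0],[0,0,0,0,0,0],[0,0,0,0,0,0],[0,0,0,0,0,0]]]' 0; python3 -m crank '[[[0,0,-0.02,0,0,0],[0,0,-0.06,0,0,0],[0,0,-0.11,0,0,0],[0,0,-0.16,0,0,0],[0,0,-0.2,0,0,0],[0,0,-0.2,0,0,0]]]'
python3 - <<'E'
from h import *
np.set_printoptions(precision=1,suppress=True)
p,d,c=snap('scene','s11.png')
cv2.imwrite('pics/s11c.png',cv2.resize(p[130:310,150:390],None,fx=3.3,fy=3.3,interpolation=cv2.INTER_CUBIC))
s=r.sense();print(s['tool_pos'],s['tcp_rot'],s['joint_pos'],s['finger_gap'])
rel([504.9,-149.1,260],[180,0,-8.1]);rel([504.9,-149.1,260],[180,0,171.9])
E
```

```text
time: 16.02
tool_pos: [513.3, 275.4, 20.9]
tcp_rot: [180.0, -0.0, 67.2]
ft_force: [0.5, 0.1, -0.3]
finger_gap: 83.6
time: 16.77
tool_pos: [515.8, 276.4, 227.7]
tcp_rot: [179.6, -0.4, 67.2]
ft_force: [-0.5, -0.4, 0.8]
finger_gap: 85.3
[514.6 275.9 224.6] [179.8  -0.3  67.2] [23.2  4.8 88.8  0.  86.  45.9] 85.43885206668818
rel [-0.3954, 0.1557, -0.0366] [0.0, -0.007, 1.315]
rel [-0.3954, 0.1557, -0.0366] [0.007, 0.0, -1.827]
```

View pics/s11c.png

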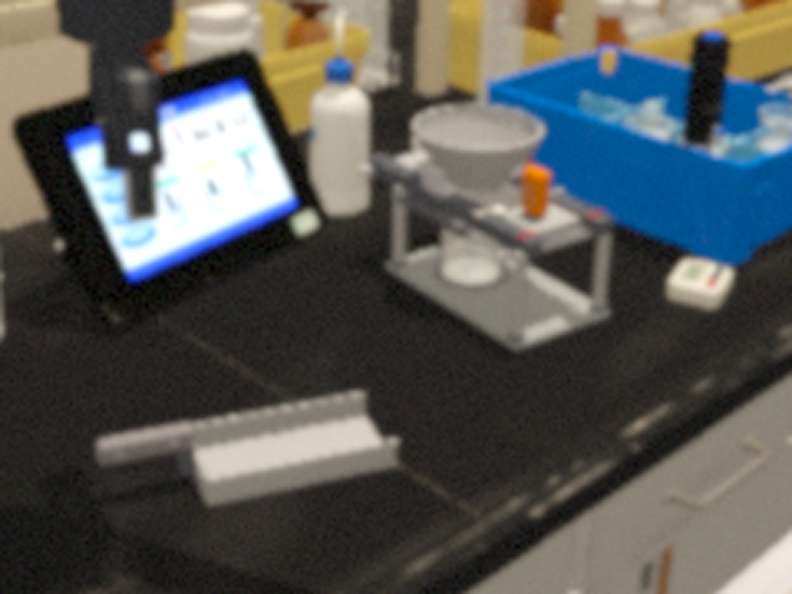

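The tray stands flat and empty on the worktop at (250,450). The gate is still shut, with the orange grip at (537,190) in the crop. Moving over the grip.

```bash
python3 -m crank '[[[-0.04,0.016,-0.004,0,0,0.13],[-0.08,0.032,-0.008,0,0,0.26],[-0.125,0.05,-0.012,0,0,0.4],[-0.17,0.067,-0.016,0,0,0.55],[-0.215,0.085,-0.02,0,0,0.7],[-0.26,0.102,-0.024,0,0,0.85],[-0.305,0.12,-0.028,0,0,1.0],[-0.345,0.136,-0.032,0,0,1.15],[-0.375,0.148,-0.035,0,0,1.25],[-0.395,0.156,-0.0366,0,-0.007,1.315]]]'
python3 - <<'E'
from h import *
np.set_printoptions(precision=1,suppress=True)
s=r.sense();print(s['tool_pos'],s['tcp_rot'],s['joint_pos'])
rel([504.9,-149.1,185],[180,0,-8.1])
E
```

```text
time: 18.08
tool_pos: [504.5, -150.1, 259.1]
tcp_rot: [180.0, 0.1, -8.3]
ft_force: [0.0, 0.5, -0.0]
finger_gap: 85.8
[ 504.5 -150.1  259.1] [180.    0.1  -8.3] [-22.1  -4.5  94.5  -0.   90.   76.2]
rel [0.0004, -0.0011, 0.0741] [0.0, 0.002, -0.004]
```

```bash
python3 -m crank '[[[0,0,0.03,0,0,0],[0,-0.001,0.06,0,0,0],[0,-0.001,0.074,0,0,-0.004],[0,-0.001,0.074,0,0,-0.004]]]'
python3 - <<'E'
from h import *
np.set_printoptions(precision=1,suppress=True)
s=r.sense();p,d,c=snap('wrist','w12.png')
print(s['tool_pos'],s['tcp_rot'])
u=np.array([np.cos(np.radians(-8.1)),np.sin(np.radians(-8.1))]);n=np.array([-u[1],u[0]])
for nm,a,b,z in [('grip top',-88,0,150.5),('grip back top',-74,0,150.5),('markL',-126,44,109),('ptrL',-68,44,109),('ptrR',-68,-44,109),('rim',-62,0,166),('axisrim',0,0,166)]:
    w=CT+u*a+n*b; print(nm,w2px([*w,z],c))
E
```

```text
time: 18.58
tool_pos: [503.7, -148.5, 183.9]
tcp_rot: [-180.0, 0.3, -8.1]
ft_force: [0.1, -0.0, 0.6]
finger_gap: 85.5
[ 503.7 -148.5  183.9] [-180.     0.3   -8.1]
grip top [286.6 238. ]
grip back top [286.7 214.1]
markL [224.3 267.7]
ptrL [220.2 188. ]
ptrR [352.2 188. ]
rim [287.  199.7]
axisrim [287.5  64.8]
```

View pics/w12.png

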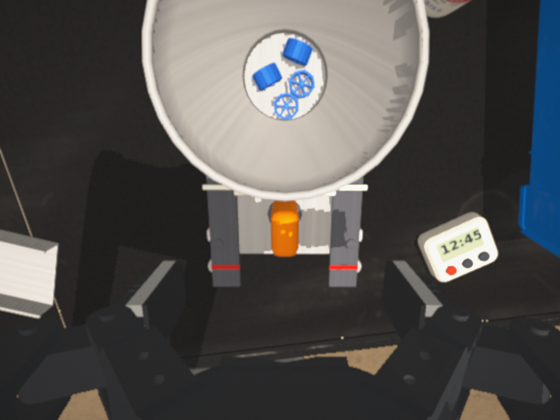

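All four carriers are visible on the gate plate inside the throat (250–315, 40–118). The grip is centred at column 285, the pointers are at row 187 and the red marks at row 267, all matching the model. Descending onto the grip.

```bash
python3 -m crank '[[[0,0,0.03,0,0,0],[0,0.0005,0.05,0,0,0],[0,0.0005,0.06,0,0,0],[0,0.0005,0.067,0,0,0],[0,0.0005,0.067,0,0,0]]]'; python3 -m crank '[[[0,0,0,0,0,0],[0,0,0,0,0,0],[0,0,0,0,0,0],[0,0,0,0,0,0],[0,0,0,0,0,0],[0,0,0,0,0,0]]]' 1 80
python3 - <<'E'
from h import *
np.set_printoptions(precision=1,suppress=True)
s=r.sense();p,d,c=snap('wrist','w13.png')
print(s['tool_pos'],s['tcp_rot'],s['ft_force'])
E
```

```text
time: 19.25
tool_pos: [504.5, -149.4, 118.7]
tcp_rot: [180.0, 0.1, -8.1]
ft_force: [-0.0, 0.2, -0.4]
finger_gap: 85.3
time: 20.0
tool_pos: [504.7, -149.0, 119.1]
tcp_rot: [-180.0, 0.1, -8.1]
ft_force: [-2.0, 4.3, 6.0]
finger_gap: 15.0
[ 504.7 -149.   119.1] [-180.     0.1   -8.1] [-2.   4.3  6. ]
```

View pics/w13.png

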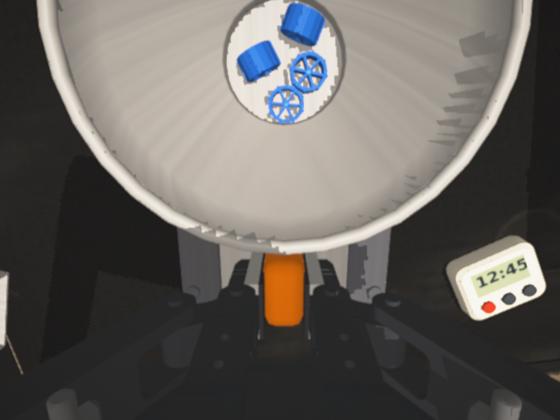

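Grip taken: the gap reads 15 mm and all four carriers are still on the plate. Pulling along −x of the stand.

```bash
python3 -m crank '[[[-0.006,0,0,0,0,0],[-0.012,0,0,0,0,0],[-0.019,0,0,0,0,0],[-0.026,0,0,0,0,0],[-0.033,0,0,0,0,0],[-0.040,0,0,0,0,0],[-0.047,0,0,0,0,0],[-0.052,0,0,0,0,0],[-0.054,0,0,0,0,0],[-0.054,0,0,0,0,0]]]'
python3 - <<'E'
from h import *
np.set_printoptions(precision=1,suppress=True)
s=r.sense();p,d,c=snap('wrist','w14.png')
u=np.array([np.cos(np.radians(-8.1)),np.sin(np.radians(-8.1))])
print(s['tool_pos'],s['tcp_rot'],s['ft_force'],'travel',-(s['tool_pos'][:2]-[504.7,-149])@u)
p2,d,c=snap('top','t14.png');cv2.imwrite('pics/t14c.png',cv2.resize(p2[140:260,280:400],None,fx=5,fy=5,interpolation=cv2.INTER_CUBIC))
E
```

```text
time: 21.3
tool_pos: [451.9, -141.4, 119.1]
tcp_rot: [-180.0, -0.0, -8.1]
ft_force: [9.5, 1.6, -5.4]
finger_gap: 14.9
[ 451.9 -141.4  119.1] [-180.    -0.    -8.1] [ 9.5  1.6 -5.4] travel 53.351273073543965
```

View pics/w14.png

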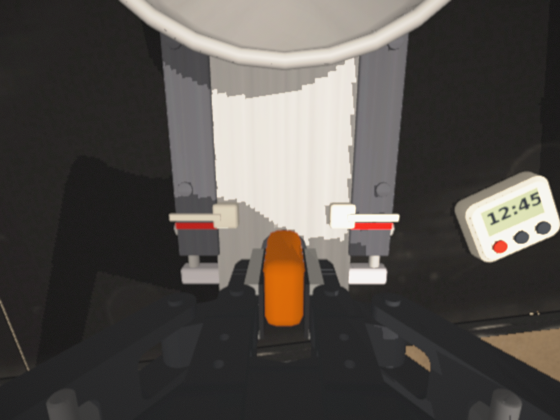

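View pics/t14c.png

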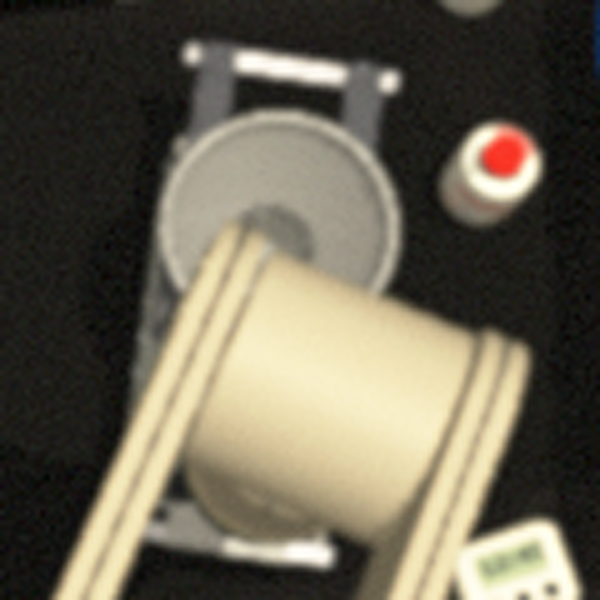

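The white pointers (row ≈217) are just short of the red marks (row ≈225), and the throat looks open. I'll measure the remainder.

```bash
cat > gap.py <<'E'
from h import *
import sys
np.set_printoptions(precision=1,suppress=True)
s=r.sense();p,d,c=snap('wrist',sys.argv[1])
u=np.array([np.cos(np.radians(-8.1)),np.sin(np.radians(-8.1))])
print(s['time'],s['tool_pos'],s['tcp_rot'],s['ft_force'],s['finger_gap'],'travel',-(s['tool_pos'][:2]-[504.7,-149])@u)
h=cv2.cvtColor(p,cv2.COLOR_BGR2HSV)
for lo,hi in ((176,208),(360,392)):
    A=p[:,lo:hi].astype(int); H=h[:,lo:hi]
    red=((H[...,0]<8)|(H[...,0]>172))&(H[...,1]>130)&(H[...,2]>90); wh=(H[...,1]<60)&(H[...,2]>150)
    red[:150]=0;red[260:]=0;wh[:195]=0;wh[245:]=0
    rr=np.where(red.sum(1)>12)[0]; ww=np.where(wh.sum(1)>12)[0]; print('red rows',rr,'white',ww)
    if len(rr) and len(ww):
        um=(lo+hi)/2
        for z in (109,111):
            a=(ray_z(um,rr.mean()+.0,109,c)[:2]-CT)@u; b=(ray_z(um,ww.mean(),z,c)[:2]-CT)@u
            b0=(ray_z(um,ww.min()-.5,z,c)[:2]-CT)@u;b1=(ray_z(um,ww.max()+.5,z,c)[:2]-CT)@u
            print(z,'red x',a,'white x',b,b0,b1)
t=p[180:270,150:420]; cv2.imwrite('pics/z'+sys.argv[1],cv2.resize(t,None,fx=2.9,fy=2.9,interpolation=cv2.INTER_CUBIC))
E
python3 gap.py w15.png
```

```text
21.4 [ 452.  -141.5  119.1] [-180.    -0.    -8.1] [ 9.   0.9 -4.8] 14.92920647853403 travel 53.2680983894802
red rows [223 224 225 226 227 228 229] white [214 215 216 217 218 219 220]
109 red x -125.42771079346741 white x -120.89133362860176 -119.14532388151258 -122.64745384490595
111 red x -125.42771079346741 white x -120.29925197814849 -118.57606571111417 -122.03241655242518
red rows [223 224 225 226 227 228 229] white [214 215 216 217 218 219 220 221]
109 red x -125.37204488932447 white x -121.08751744405501 -119.0919921669139 -123.09625600019017
111 red x -125.37204488932447 white x -120.49287131914414 -118.52343113771218 -122.47535205830671
```

View pics/zw15.png

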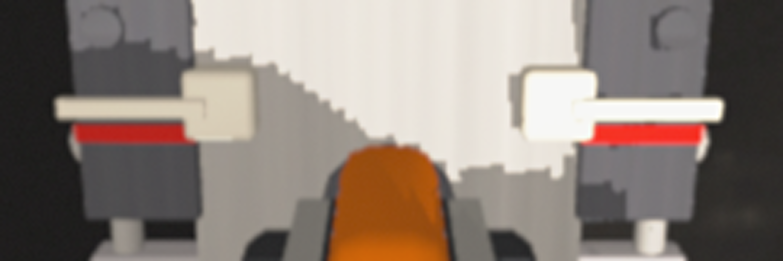

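```bash
python3 -m crank '[[[-0.0025,0,0,0,0,0],[-0.0045,0,0,0,0,0],[-0.0045,0,0,0,0,0]]]'; python3 gap.py w16.png
```

```text
time: 21.82
tool_pos: [448.2, -140.9, 119.1]
tcp_rot: [-180.0, -0.2, -8.1]
ft_force: [9.6, 0.7, -5.2]
finger_gap: 14.9
21.825 [ 448.2 -140.9  119.1] [-180.    -0.2   -8.1] [ 9.6  0.7 -5.2] 14.943988803368685 travel 57.04388796585971
red rows [] white [214 215 216 217 218 219]
red rows [] white [214 215 216 217 218 219 220 221]
```

View pics/zw16.png

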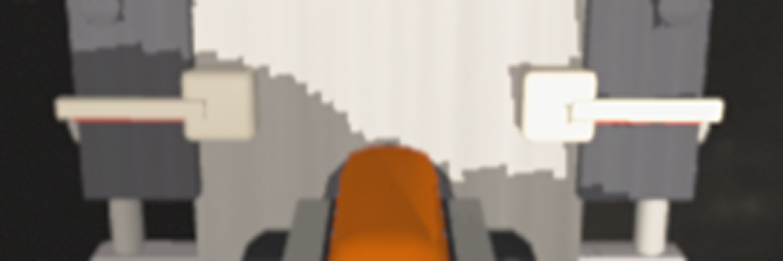

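```bash
python3 -m crank '[[[-0.0008,0,0,0,0,0],[-0.0015,0,0,0,0,0],[-0.0015,0,0,0,0,0],[-0.0015,0,0,0,0,0]]]'; python3 gap.py w17.png; python3 gap.py w17b.png
python3 - <<'E'
from h import *
p,d,c=snap('scene','s17.png');cv2.imwrite('pics/s17c.png',cv2.resize(p[150:250,240:390],None,fx=5,fy=5,interpolation=cv2.INTER_CUBIC))
p,d,c=snap('top','t17.png');cv2.imwrite('pics/t17c.png',cv2.resize(p[140:260,280:400],None,fx=5,fy=5,interpolation=cv2.INTER_CUBIC))
E
```

```text
time: 22.38
tool_pos: [447.6, -140.8, 119.1]
tcp_rot: [-180.0, -0.3, -8.1]
ft_force: [9.9, 1.4, -4.2]
finger_gap: 14.7
22.375 [ 447.6 -140.8  119.1] [-180.    -0.3   -8.1] [ 9.9  1.4 -4.2] 14.660372169786026 travel 57.715954604284036
red rows [] white [214 215 216 217 218 219 220]
red rows [] white [214 215 216 217 218 219 220 221 222]
22.425 [ 447.6 -140.8  119.1] [-180.    -0.3   -8.1] [ 9.3  1.6 -3.6] 14.641323179855899 travel 57.71815599373757
red rows [] white [214 215 216 217 218 219 220]
red rows [] white [214 215 216 217 218 219 220 221 222]
```

View pics/zw17.png

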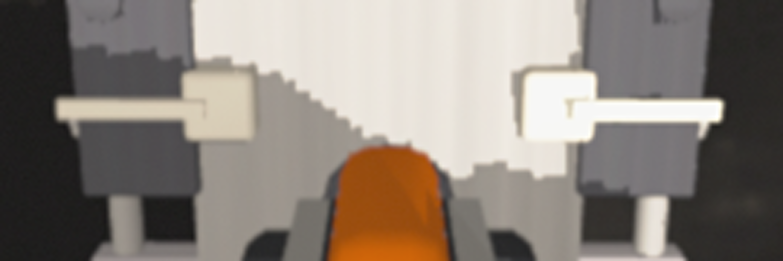

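View pics/s17c.png

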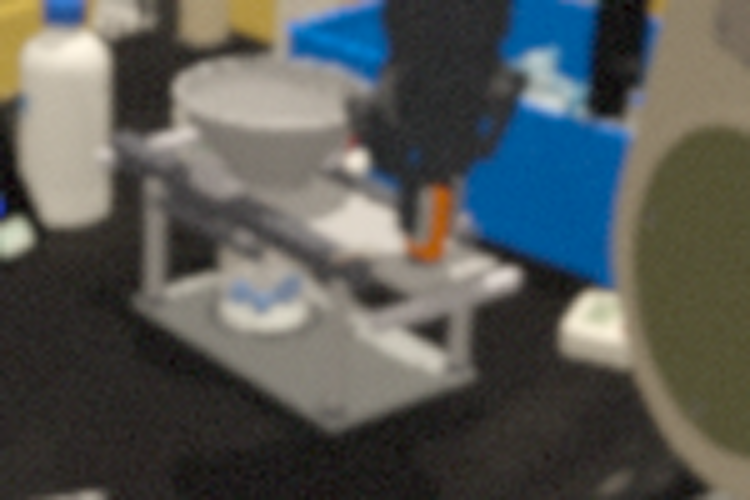

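View pics/t17c.png

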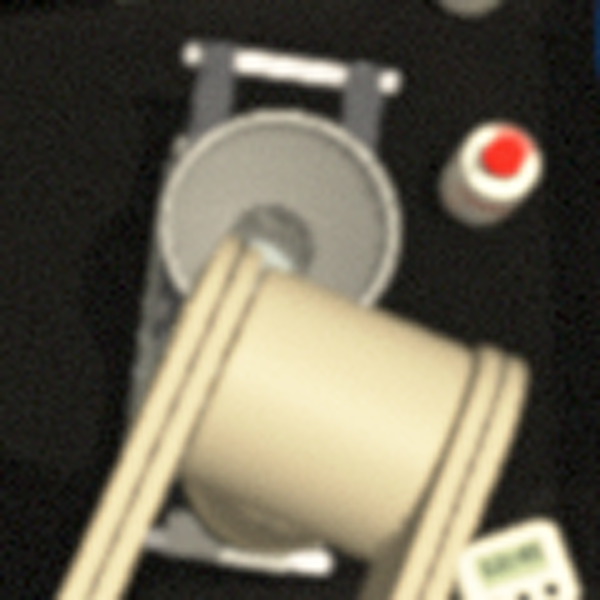

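The scene view shows blue carriers in the beaker at (265,295), and the pointers now cover the red marks. I'll check how exact the 58 mm is, using the unobstructed earlier picture.

Run:
```python
from h import *
np.set_printoptions(precision=2,suppress=True)
p=cv2.imread('pics/w12.png').astype(float)
for lo,hi in ((214,236),(334,356)):
    A=p[:,lo:hi].mean(1)
    red=A[:,2]-A[:,1]; rows=np.arange(258,278); w=np.clip(red[rows]-5,0,None); print('red',(w*rows).sum()/w.sum(),w.round())
    g=A[:,1]; rows=np.arange(178,198); w=np.clip(g[rows]-np.median(g[190:200])-20,0,None);print('white',w.round())
p=cv2.imread('pics/w15.png').astype(float);q=cv2.imread('pics/w17.png').astype(float)
for im in (p,q):
  for lo,hi in ((178,206),(362,388)):
    A=im[205:235,lo:hi].mean(1); print((A[:,2]-A[:,1]).round().astype(int),A[:,1].round().astype(int))
```

```text
red 266.7563215143382 [  0.   0.   0.   0.   0.   0.  36. 103. 143. 151. 133.  68.  10.   0.
   0.   0.   0.   0.   0.   0.]
white [ 94.  99. 100.  97.  89.  80.  85. 102. 110. 111. 105.  71.  20.   0.
   0.   0.   0.   0.   0.   0.]
red 266.9909429941396 [  0.   0.   0.   0.   0.   0.  39. 144. 192. 198. 186. 137.  42.   0.
   0.   0.   0.   0.   0.   0.]
white [40. 48. 53. 54. 52. 46. 60. 88. 90. 90. 90. 89. 55.  0.  0.  0.  0.  0.
  0.  0.]
[  2   2   1   1   1   1   1   3   6  10  11  11  10  10  12   9   6  41
 112 145 149 149 148 126  65  13   0   1   1   2] [ 78  77  78  78  78  77  77  84 117 160 193 205 206 207 201 169 117  72
  46  37  36  35  36  46  67  77  78  78  78  78]
[  3   3   3   3   3   3   3   4   5   9   1   0   0   0   0   0   3  37
 152 194 197 197 198 190 141  47   5   2   3   3] [119 119 119 119 119 119 118 114 130 205 249 248 247 247 248 249 216 123
  69  51  49  49  48  57  85 108 117 118 118 118]
[ 2  2  2  2  2  2  2  2  5  9 12 12 10 10 12 11  7  3  2  2  2  2  2  2
  2  2  2  2  2  2] [ 77  78  78  78  77  77  77  81 107 152 190 205 206 206 204 182 133  88
  76  77  77  77  77  77  77  77  77  77  77  77]
[3 3 3 3 3 3 3 3 4 8 1 0 0 0 0 0 5 5 3 3 3 3 3 3 3 3 3 3 4 3] [119 119 119 119 119 119 118 114 119 189 249 248 247 247 248 250 236 150
 116 118 118 118 118 118 118 118 118 118 118 118]
```

```bash
python3 -m crank '[[[-0.0006,0,0,0,0,0],[-0.0012,0,0,0,0,0],[-0.0012,0,0,0,0,0],[-0.0012,0,0,0,0,0]]]'; python3 gap.py w18.png
python3 - <<'E'
from h import *
q=cv2.imread('pics/w18.png').astype(float)
for lo,hi in ((178,206),(362,388)):
    A=q[205:235,lo:hi].mean(1); print((A[:,2]-A[:,1]).round().astype(int),A[:,1].round().astype(int))
E
```

```text
time: 23.08
tool_pos: [447.1, -140.8, 119.1]
tcp_rot: [-180.0, -0.5, -8.1]
ft_force: [9.7, 1.3, -4.2]
finger_gap: 14.7
23.075 [ 447.1 -140.8  119.1] [-180.    -0.5   -8.1] [ 9.7  1.3 -4.2] 14.737713358057425 travel 58.16514567995537
red rows [] white [215 216 217 218 219 220]
red rows [] white [215 216 217 218 219 220 221 222]
[ 2  2  1  2  2  1  4 31 56 30 14 11 10 10 12 11  7  3  1  2  2  2  2  2
  2  2  2  2  2  2] [ 78  78  78  78  78  78  76  69  84 140 187 204 207 206 204 182 133  88
  77  77  78  78  78  78  78  78  78  77  77  77]
[ 3  3  3  3  3  3  2 23 69 34 -1 -1  0  0  0  0  5  5  3  3  3  3  3  3
  3  3  3  3  3  3] [119 119 119 119 119 119 117 104  90 174 250 249 247 247 248 250 236 149
 116 118 119 118 119 118 119 118 118 118 119 118]
```

View pics/w18.png

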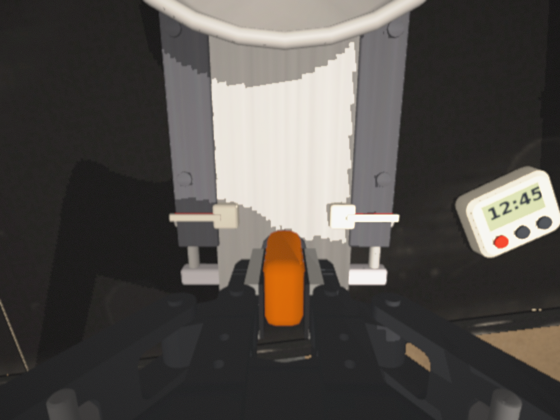

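The pointers sit on the marks, with only a thin red sliver (row ≈212) showing on the funnel side, which parallax explains. I'll hold still, check for drift, and check where the carriers are.

Run:
```python
from h import *
np.set_printoptions(precision=1,suppress=True)
p,d,c=snap('scene','s19.png')
for t in ('carrier_0','beaker'): print(t,[(np.round(x['extent']),round(x['conf'],2)) for x in r.look_for(t,'scene')])
p2,d2,c2=snap('top','t19.png')
print([(np.round(x['extent']),round(x['conf'],2)) for x in r.look_for('carrier_0','top')])
a=cv2.resize(p[185:225,270:320],(400,320),interpolation=cv2.INTER_CUBIC);b=cv2.resize(p2[160:200,310:360],(400,320),interpolation=cv2.INTER_CUBIC)
cv2.imwrite('pics/b19.png',np.hstack([a,b]))
# hsv blue count
for nm,im in (('s',p[185:225,270:320]),('t',p2[160:200,310:360])):
    h=cv2.cvtColor(im,cv2.COLOR_BGR2HSV); print(nm,((h[...,0]>95)&(h[...,0]<125)&(h[...,1]>110)).sum())
for i in range(8): r.snapshot('scene')
s=r.sense();print(s['time'],s['tool_pos'],s['tcp_rot'],s['ft_force'],s['finger_gap'])
```

```text
carrier_0 []
beaker [(array([283., 199., 301., 218.]), 0.76)]
[]
s 6
t 0
23.775 [ 447.1 -140.7  119.1] [-180.    -0.5   -8.1] [10.3 -0.  -4. ] 14.838462466283566
```

View pics/b19.png

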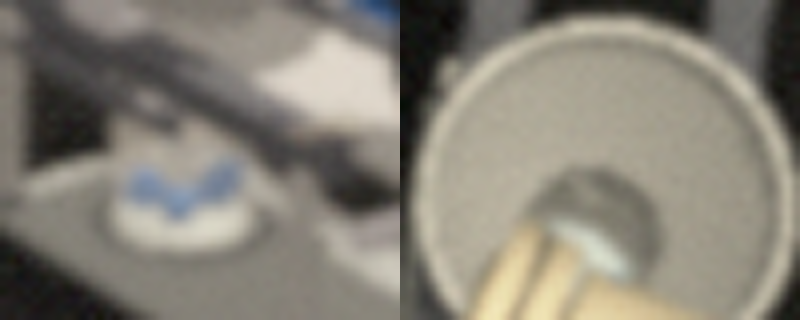

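View pics/t19.png

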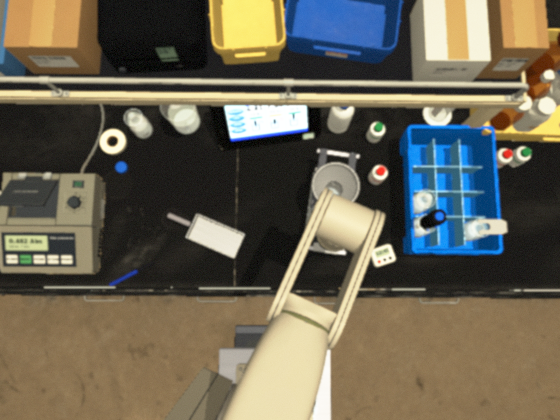

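The hold is stable, with no drift over 0.7 s. Three blue pieces are clear in the beaker and the visible part of the throat is empty. I'll average several frames to look for the fourth.

Run:
```python
from h import *
S=[r.snapshot('scene')[0].astype(float) for _ in range(16)];T=[r.snapshot('top')[0].astype(float) for _ in range(10)]
p=np.mean(S,0);q=np.mean(T,0)
a=cv2.resize(p[190:222,275:310],(400,366),interpolation=cv2.INTER_LANCZOS4);b=cv2.resize(q[168:198,320:350],(400,366),interpolation=cv2.INTER_LANCZOS4)
o=np.hstack([a,b]); o=np.clip((o-20)*1.3,0,255); cv2.imwrite('pics/b20.png',o)
s=r.sense();print(s['time'],s['tool_pos'],s['tcp_rot'])
```

```text
25.075 [ 447.12812594 -140.75927321  119.12014453] [-179.99503835   -0.46287944   -8.07110748][ WARN:0@55.087] global loadsave.cpp:1063 imwrite_ Unsupported depth image for selected encoder is fallbacked to CV_8U.
```

View pics/b20.png

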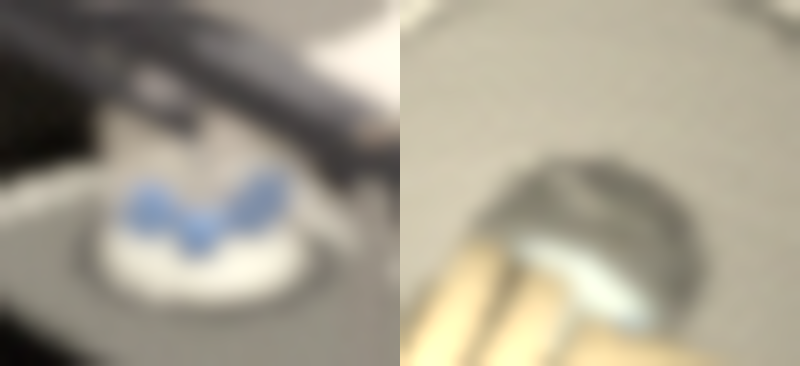

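```bash
python3 gap.py w21.png
python3 - <<'E'
from h import *
print(r.hand_in())
E
```

```text
25.075 [ 447.1 -140.8  119.1] [-180.    -0.5   -8.1] [10.1  1.2 -4.2] 14.7912038990315 travel 58.15864589534923
red rows [] white [215 216 217 218 219 220]
red rows [] white [215 216 217 218 219 220 221 222]
the job is handed in; nothing more can be done
None
```

I tipped the carriers into the hopper with the gate shut and set the tray back flat. Then I pulled the gate to its marks and handed in at 25 s, still holding it there. I could not confirm that the fourth carrier is in the beaker or that the front of the throat is clear.

- **Tipping:** before I pulled the gate, the wrist camera showed all four carriers on the shut plate and the top view showed the tray empty. The tray is back on the worktop close to where it started.
- **Gate:** my estimate of the travel is 58.2 mm against 58 mm, the pull is about 10 N, and nothing drifted over the last 2 s. The pointers cover the red marks, except for a sliver of about 0.5 mm on the funnel side. I put that down to the camera angle, but the gate may be a few tenths of a millimetre past the marks.
- **Carriers in the beaker:** the blurred side view shows three separate blue shapes, one wide enough to be two carriers. The carrier detector found none in the scene or top picture, so I have no count of four.
- **Throat:** the part visible from above is empty. The arm hides the front part. With the port lined up there should be nothing there to hold a carrier.
- **Surroundings:** the beaker is standing in its place, and the timer and red-cap bottle look unmoved.

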